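# Unpin and open the culture transport case

### The arm

A 6-joint arm with a two-finger parallel gripper is mounted at the origin on a cart in front of the work surface, level with it; the furniture and walls round the work are solid. World frame = base frame: x ahead of the robot, y to its left, z up, the work surface at z = 0. Lengths are in m, angles in rad, forces in N, time in s.
With the tool pointing down it reaches from about 0.375 to 0.975 m from the base axis. Payload 3.8 kg.
Tool frame: the origin (TCP) lies on the centre line of the jaws, within the pads' length; the fingertips stand 25 mm ahead of it and the grasp point (between the pads) lies 6 mm ahead of it; z points along the fingers, y is the direction in which the jaws open and shut (so a half turn about z gives the same grasp; the last joint's range is limited). The gripper opens to 85 mm and grips with 20 to 120 N. Pads are 22 mm wide; open, the fingers measure 114 mm over their backs; the gripper's body (76 mm by 85 mm) begins 54 mm behind the grasp point. The pads swing forward as they close: fully open they stand 13 mm farther back than shut.
Start: joints at [1.232, 0.264, 1.604, -0, 1.274, -0.037], TCP at [0.201, 0.644, 0.256] pointing down, gripper open.
Joint ranges: [-2.63, 2.63], [-0.94, 2.18], [0.31, 2.57], [-1.31, 4.45], [0, 2.66], [-2.55, 2.55]. Speed limits (rad/s): [2.57, 2.57, 3.14, 3.14, 3.14, 3.14].

### API

Orientations are given as a rotation vector (axis times angle).
In Python, from workcell import bot gives the robot as it stands.
- The arm moves only by the tool servo_tool, never from a script. Its argument "moves" is a list of rows, each a list of 3 entries, a list of its own where there are three numbers: the closure in counts, from 0 (fully open) to 255 (shut), then the shift along the tool's x, y, z in m, then the turn about the tool's z in rad. A call has exactly 8 rows; each row shifts and turns the pose as measured when the row begins, along the tool's axes as they then stand; what a row does not reach is not made up. A row lasts 1/12 s, in which the tool goes at most 41.7 mm and 7.16 degrees, less where a joint would pass 70% of its speed; a pose out of reach is approached as far as the arm can. A call is refused whole if a number of a shift passes 0.0417 or a number of a turn 0.125, either way. A call with a gripper value outside its range is refused whole. The fingers move at their own pace and stop on an object; "newtons" is the grip in N (left out, the last holds). Time passes only in rows, so rows that do not move let the fingers close, or fill a call up. It gives the time, the measured TCP pose, the force and the opening at its end, in the units of the state.
- bot.read_state(): the state, without advancing time (a new reading comes with each control period).
- bot.read_camera(name): name is "side" or "top"; returns a dict with "pixels" (420x560x3 uint8, red, green, blue), "depth" (420x560 float32, m along the optical axis (not along the pixel's ray), 0 where there is no reading), "intrinsics" (3x3 intrinsics, pixels), "R" (3x3) and "t" (3): a world point X has camera coordinates R X + t. Camera axes: x right, y down, z forward; pixel columns grow to the right and rows downward; lengths in m; the calibration is good to about 2 mm. A picture is of the moment at which its call begins.
- bot.finish_job(): hands the job in, once; it reports no verdict.
The state is a dict: "time": time; "q": joint angles; "joint_vel": joint speeds; "joint_torque": joint torques, N m; "tool_pos": TCP position; "tcp_rot": TCP orientation; "wrist_force": force on the tool from outside, world axes, zero at the start; "torque": the same for the moment, N m; "width": opening from 0.0 (shut) to 1.0 (fully open).
Only numpy, scipy, OpenCV 4.12 (cv2) and the standard library are available. Lean on these libraries where they do the work, as an engineer would, in place of code of your own. Each camera call takes 0.05 s, during which the arm holds its last target.

### The job

Open the blue transport case so that the cultures inside can be reached: draw the red-handled retaining pin sideways out of the hasp staple while the lid stays seated, and put the pin down wholly inside the metal tray. Then lift the lid off by its black handle and lay it flat, handle up, on the middle of the green mat. Lower both pieces into place rather than dropping them, and leave the other things on the bench where they are.

Things in the scene. Friction and masses are not known exactly. Their poses are not given: they have to be found in the camera images.
- case: Blue open-topped transport case, fixed, 110 (x) x 130 (y) x 75 mm high, walls 5 mm; origin at the centre of its underside, z up, -x its hasp side, facing the robot at yaw 0. Dishes and a vial are fixed inside, below the rim. In front a steel bracket (reaching 100 mm from the centre, top 64 mm up) carries the staple
- staple (a point): Middle of the staple's opening, in the case's frame at (-80, 0, 85.5) mm, axes of the case. Staple: upside-down U of 6 mm round steel, its legs 21 mm apart (centres) along x, crown 101.5 mm above the bench. It stands up through the slot in the lid's tab; the pin runs through it along the case's y, clearance 3 mm each side, 5.5 mm above
- pin_grip (a point): Centre of the pin's handle, a red upright paddle 12 (x) x 22 (y) x 46 (z) mm; pinch its x faces. Loose pin, 60 g, 106 mm long: a 9 x 9 mm shank runs from the paddle to the pin's -y; common flat underside 23 mm below this point. At the start the axes are the case's, this point about 47 mm to +y of the staple and 23 mm above the lid's top; drawing it 60 mm to the case's +y frees it
- pin_tip (a point): The far end of the pin's steel shank, on the shank's axis, 95 mm towards the pin's -y from pin_grip and 18.5 mm lower; axes of the pin
- lid_handle (a point): Centre of the lid's black handle bar: 14 (x) x 90 (y) x 14 (z) mm, 30 mm above the lid's top face, 44 mm above the lid's lowest face, 23 mm of free space under the bar between its end posts. Pinch the bar at its middle, across x. Axes of the lid, about those of the case while it is shut
- lid_center (a point): Middle of the lid's lowest face, below the handle. Loose lid, about 250 g: blue plate 114 x 134 x 6 mm, under it a lip 95 x 115 mm that reaches 8 mm down into the case (67 mm above the bench when seated), and a slotted steel tab, 40 mm wide, that reaches 104 mm to -x from the centre. Lift it straight up 35 mm to clear the staple
- tray: Shallow open aluminium tray, fixed, 95 (x) x 160 (y) x 20 mm high, wall and floor about 3 mm; origin at the centre of its underside
- mat_center (a point): Centre of the top face (3 mm above the bench) of a fixed thin green mat, 150 (x) x 160 (y) mm; axes of the mat. There is room for the lid with its tab pointing to the mat's -x. A tall microscope stands behind and to the right (x over 0.6 m, y under -0.08 m): draw the arm back before swinging past it
- marker: Bystander, to be left alone: capped black and white marker pen, 135 mm long, lying on the bench between tray and mat; origin at the centre of its underside
- timer: Bystander, to be left alone: white square bench timer, 66 x 64 x 20 mm, lying on the bench right of the mat; origin at the centre of its underside
- counter: Bystander, to be left alone: white round hand tally counter, 46 mm across, 21 mm high, lying on the bench left of the tray; origin at the centre of its underside

How it is judged:
On the way, in this order (a step that is already met when the one before it is completed fails the run):
1. the pin is drawn clear of the staple while the lid stays seated on the case (distance between pin_grip and staple above 0.105 m and z of lid_center in the frame of case between 0.06 and 0.075 m), for 0.1 s.
2. the pin lies released and wholly inside the tray, the lid still on the case (x of pin_grip in the frame of tray between -0.047 and 0.047 m and y of pin_grip in the frame of tray between -0.08 and 0.08 m and z of each of pin_grip, pin_tip in the frame of tray below 0.045 m and x of pin_tip in the frame of tray between -0.047 and 0.047 m and y of pin_tip in the frame of tray between -0.08 and 0.08 m and contact force between the fingers and pin below 0.1 N and linear speed of pin below 0.03 m/s and z of lid_center in the frame of case between 0.06 and 0.075 m), for 0.2 s.
3. the lid is lifted free of the case (z of lid_center in the frame of case above 0.09 m), for 0.1 s.
At the end, for the whole second after the job is handed in: The pin lies released and at rest with both its ends within the tray's walls and below 45 mm; the lid lies released and at rest flat on the mat (lowest face under 10 mm above the bench, tilt under 0.08 rad, handle up), its centre within 50 mm of the mat's centre (x of pin_grip in the frame of tray between -0.047 and 0.047 m and y of pin_grip in the frame of tray between -0.08 and 0.08 m and z of each of pin_grip, pin_tip in the frame of tray below 0.045 m and x of pin_tip in the frame of tray between -0.047 and 0.047 m and y of pin_tip in the frame of tray between -0.08 and 0.08 m and contact force between the fingers and pin below 0.1 N and linear speed of pin below 0.03 m/s and horizontal distance between lid_center and mat_center below 0.05 m and height (world z) of lid_center below 0.01 m and angle between lid's own z axis and vertical below 0.08 rad and contact force between the fingers and lid below 0.1 N and linear speed of lid below 0.02 m/s); the robot touches nothing.
It fails at once if the pin is let go in the air, away from the staple (distance between pin_grip and staple above 0.115 m and height (world z) of pin_grip above 0.06 m and contact force between anything else and pin below 0.05 N).
It fails at once if the lid is let go in the air (height (world z) of lid_center above 0.03 m and horizontal distance between lid_center and case above 0.04 m and contact force between anything else and lid below 0.05 N).
It fails at once if a bystander is pushed more than 30 mm from its place (distance of any of marker, timer, counter from where it was at the start of the episode above 0.03 m).
It also fails if it takes over 58 s, if anything falls off the work surface, if the arm or the gripper's body presses on something with over 40 N, if the wrist force passes 120 N, or if a joint passes its speed limit or range.

## Working session

There is one attempt and no reset: what is moved stays moved. The work goes in short steps, Python scripts to look and compute and a tool call to move; the robot and the scene stay as the last step left them, time stands still between calls to the robot, and variables do not carry over. Pictures are saved under pics/ and viewed, and the job is handed in when it is done.

Besides the shell and the picture viewer there is one more tool, called after "Call:" as name([rows], argument=value, ...), one row to a line, values as JSON. servo_tool: Moves the arm, as the interface text tells. Its arguments: {"type":"object","properties":{"moves":{"type":"array","items":{"type":"array"}},"newtons":{"type":"number"}},"required":["moves"]}

```bash
mkdir -p pics; cat > h.py <<'E'
import numpy as np,cv2
from workcell import bot
def cam(n,save=None):
    c=bot.read_camera(n)
    if save: cv2.imwrite('pics/'+save,c['pixels'][:,:,::-1])
    return c
def pts(c):
    d=c['depth'];K=c['intrinsics'];v,u=np.mgrid[:d.shape[0],:d.shape[1]]
    P=np.stack([(u-K[0,2])/K[0,0]*d,(v-K[1,2])/K[1,1]*d,d],-1)
    return (P-c['t'])@c['R']
E
python3 - <<'E'
from h import *
for n in('top','side'):
    c=cam(n,n+'0.png');print(n,c['intrinsics'].tolist(),c['R'].round(3).tolist(),c['t'].round(3).tolist(),(c['depth']==0).mean())
    np.savez(n+'0.npz',**c)
s=bot.read_state();print({k:np.round(v,3).tolist() for k,v in s.items()})
E
```

```text
top [[379.29790449775237, 0.0, 280.1033259447673], [0.0, 379.29790449775237, 208.28585590034115], [0.0, 0.0, 1.0]] [[0.015, -1.0, 0.006], [-0.994, -0.016, -0.11], [0.11, -0.004, -0.994]] [0.025, 0.526, 0.89] 0.003949829931972789
side [[438.860093493629, 0.0, 276.5013093717743], [0.0, 438.860093493629, 205.67058502556083], [0.0, 0.0, 1.0]] [[0.927, -0.374, -0.006], [-0.227, -0.55, -0.804], [0.297, 0.747, -0.595]] [-0.476, 0.206, 1.009] 0.004166666666666667
{'time': 0.1, 'q': [1.232, 0.265, 1.605, 0.0, 1.274, -0.037], 'joint_vel': [0.0, -0.002, -0.004, -0.0, 0.001, 0.001], 'joint_torque': [-0.0, -51.671, -36.859, -0.0, 0.006, -0.0], 'tool_pos': [0.2, 0.644, 0.255], 'tcp_rot': [-0.472, -3.106, 0.003], 'wrist_force': [0.503, -0.71, 0.348], 'torque': [0.019, -0.058, 0.003], 'width': 0.996}
```

View pics/top0.png

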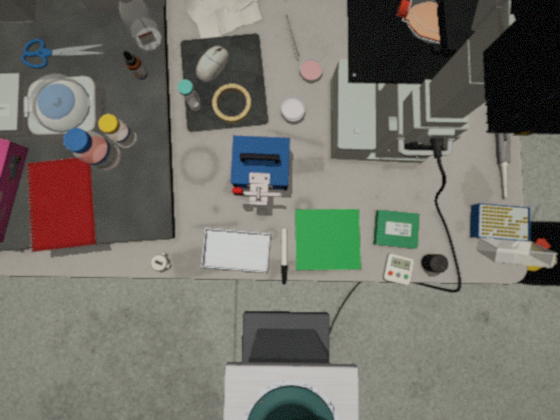

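View pics/side0.png

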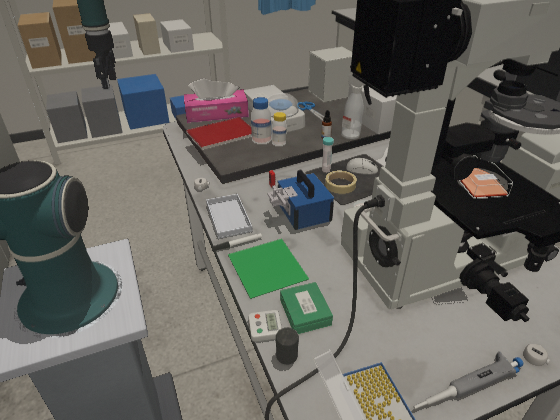

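The top view shows the case at (261,162) with the red paddle at (238,190), the tray at (236,250), the mat at (328,239), the marker at (285,255), the timer at (399,269) and the counter at (160,262). In the side view the paddle is at (272,180) and the black handle at (305,183). Next I'll measure them.

```bash
cat > m.py <<'E'
from h import *
def comp(m,near,amin=5):
    n,l,s,ce=cv2.connectedComponentsWithStats(m.astype(np.uint8))
    best=None
    for i in range(1,n):
        if s[i,4]<amin: continue
        d=np.hypot(*(ce[i]-near))
        if best is None or d<best[0]: best=(d,i)
    return l==best[1]
def rect(c,m,z):
    "cast the mask contour on plane z, minAreaRect in mm"
    cn,_=cv2.findContours(m.astype(np.uint8),cv2.RETR_EXTERNAL,cv2.CHAIN_APPROX_NONE)
    p=max(cn,key=cv2.contourArea)[:,0].astype(float)
    K=c['intrinsics'];r=np.c_[(p-K[[0,1],[2,2]])/K[0,0],np.ones(len(p))]@c['R']
    o=-c['R'].T@c['t'];q=o+r*((z-o[2])/r[:,2])[:,None]
    return cv2.minAreaRect((q[:,:2]*1000).astype(np.float32)),q
E
python3 - <<'E'
from m import *
for n in('top','side'):
    c=dict(np.load(n+'0.npz'));P=pts(c);rgb=c['pixels'].astype(int);R,G,B=rgb[...,0],rgb[...,1],rgb[...,2]
    top=n=='top'
    mg=comp((G>110)&(R<80)&(B<80),(328,239) if top else (265,265),200)
    print(n,'mat',rect(c,mg,.003)[0],np.median(P[mg],0).round(4))
    mr=comp((R>130)&(G<60)&(B<70),(238,190) if top else (272,178),3)
    print('red',mr.sum(),np.median(P[mr],0).round(4),P[mr].min(0).round(3),P[mr].max(0).round(3),rect(c,mr,.127)[0])
    hsv=cv2.cvtColor(c['pixels'],cv2.COLOR_RGB2HSV)
    mb=comp((hsv[...,0]>100)&(hsv[...,0]<120)&(hsv[...,1]>150)&(hsv[...,2]>40),(261,162) if top else (310,205),100)
    print('blue',mb.sum(),rect(c,mb,.081)[0],rect(c,mb&(abs(P[...,2]-.081)<.006),.081)[0])
    lidz=P[...,2]
    ins=mb&(abs(lidz-.081)<.006);print('lidz',np.median(lidz[ins]),np.median(P[ins],0))
    box=np.zeros_like(mb)
    if top: box[140:215,225:300]=1
    else: box[165:215,265:335]=1
    mk=box&(rgb.max(-1)<45)&(lidz>.095)&(lidz<.13)
    print('handle',mk.sum(),np.median(P[mk],0).round(4),cv2.minAreaRect((P[mk][:,:2]*1000).astype(np.float32)))
    st=box&(lidz>.09)&(rgb.min(-1)>90); print('staple',st.sum(),np.median(P[st],0).round(4),P[st].min(0),P[st].max(0))
    if top:
        b=np.zeros_like(mb);b[222:280,195:276]=1
        mt=b&(lidz>.012)&(lidz<.03);print('trayrim',rect(c,mt,.02)[0],mt.sum())
    cv2.imwrite(f'pics/crop_{n}.png',cv2.resize(c['pixels'][130:290,190:350,::-1] if top else c['pixels'][155:255,190:340,::-1],None,fx=3.7 if top else 5,fy=3.7 if top else 5,interpolation=2))
E
```

```text
Traceback (most recent call last):
  File "m.py", line 9, in comp
    return l==best[1]
              ~~~~^^^
TypeError: 'NoneType' object is not subscriptable
```

```bash
ls pics
```

```text
side0.png
top0.png
```

```bash
cat > a.py <<'E'
from m import *
for n in('top','side'):
    c=dict(np.load(n+'0.npz'));P=pts(c);rgb=c['pixels'].astype(int);R,G,B=rgb[...,0],rgb[...,1],rgb[...,2]
    top=n=='top'
    cv2.imwrite(f'pics/crop_{n}.png',cv2.resize(c['pixels'][130:290,190:350,::-1] if top else c['pixels'][155:255,190:340,::-1],None,fx=3.7 if top else 5,fy=3.7 if top else 5,interpolation=2))
    print(rgb[239,328] if top else rgb[265,265])
    mg=comp((G>R+60)&(G>B+60),(328,239) if top else (265,265),200)
    print(n,'mat',rect(c,mg,.003)[0],np.median(P[mg],0).round(4))
    mr=comp((R>G+60)&(R>B+60),(238,190) if top else (272,178),3)
    print('red',mr.sum(),np.median(P[mr],0).round(4),P[mr].min(0).round(3),P[mr].max(0).round(3),rect(c,mr,.127)[0])
    hsv=cv2.cvtColor(c['pixels'],cv2.COLOR_RGB2HSV)
    mb=comp((hsv[...,0]>100)&(hsv[...,0]<125)&(hsv[...,1]>120)&(hsv[...,2]>40),(261,162) if top else (310,205),100)
    print('blue',mb.sum(),rect(c,mb,.081)[0],rect(c,mb&(abs(P[...,2]-.081)<.006),.081)[0])
    lidz=P[...,2]
    ins=mb&(abs(lidz-.081)<.006);print('lidz',np.median(lidz[ins]),np.median(P[ins],0))
    box=np.zeros_like(mb)
    if top: box[140:215,225:300]=1
    else: box[165:215,265:335]=1
    mk=box&(rgb.max(-1)<45)&(lidz>.095)&(lidz<.13)
    print('handle',mk.sum(),np.median(P[mk],0).round(4),cv2.minAreaRect((P[mk][:,:2]*1000).astype(np.float32)))
    st=box&(lidz>.09)&(rgb.min(-1)>90); print('staple',st.sum(),np.median(P[st],0).round(4),P[st].min(0),P[st].max(0))
    if top:
        b=np.zeros_like(mb);b[222:280,195:276]=1
        mt=b&(lidz>.012)&(lidz<.03);print('trayrim',rect(c,mt,.02)[0],mt.sum())
E
python3 a.py
```

```text
[ 56 154  79]
top mat ((454.344970703125, -84.7758560180664), (147.24966430664062, 156.30535888671875), 1.4280844926834106) [ 0.4529 -0.084   0.004 ]
red 61 [0.5526 0.1297 0.1269] [0.547 0.119 0.016] [0.578 0.147 0.13 ] ((552.865234375, 128.8599395751953), (13.191946983337402, 19.64597511291504), 0.937793493270874)
blue 2196 ((626.37646484375, 81.44306945800781), (130.53269958496094, 120.0992660522461), 88.42584991455078) ((630.3145751953125, 81.33484649658203), (130.53269958496094, 112.22002410888672), 88.42584991455078)
lidz 0.0818357456886683 [0.62993014 0.08121632 0.08183575]
handle 207 [0.6288 0.08   0.1181] ((629.826416015625, 80.08869934082031), (85.39920043945312, 11.453320503234863), 88.40855407714844)
staple 136 [0.5506 0.0804 0.0921] [0.4239651 0.031866  0.0900336] [0.56496591 0.13587438 0.94252943]
trayrim ((423.66937255859375, 138.62161254882812), (160.0874786376953, 94.85162353515625), 86.14114379882812) 307
[ 55 142  76]
side mat ((453.3385009765625, -86.97954559326172), (148.2758026123047, 154.5420684814453), 1.6956461668014526) [ 0.4503 -0.094   0.0037]
red 62 [0.5506 0.1192 0.1169] [ 0.189 -0.819  0.087] [0.557 0.139 0.763] ((542.6287231445312, 99.83447265625), (78.30326843261719, 13.088142395019531), 73.16629791259766)
blue 1531 ((623.5206909179688, 36.61060333251953), (230.65936279296875, 124.88214111328125), 81.99055480957031) ((629.3268432617188, 76.78582000732422), (137.82241821289062, 113.34222412109375), 88.86116027832031)
lidz 0.08141454534464623 [0.62556009 0.06002576 0.08141455]
handle 142 [0.6263 0.0671 0.1152] ((629.0697021484375, 76.74984741210938), (91.35771942138672, 12.897072792053223), 89.21586608886719)
staple 68 [0.5495 0.0798 0.0935] [ 0.18865555 -0.81851017  0.09013712] [0.63684012 0.1115679  0.76312759]
```

```bash
cat > go.py <<'E'
import sys;from h import *
from scipy.spatial.transform import Rotation as Ro
def go(t,yaw=None):
    s=bot.read_state();R=Ro.from_rotvec(s['tcp_rot']).as_matrix()
    ya=np.arctan2(R[1,1],R[0,1])
    print('t',round(s['time'],2),'tcp',s['tool_pos'].round(4) if hasattr(s['tool_pos'],'round') else s['tool_pos'],'yaw_y',round(ya,4),'tilt',np.round(R[:2,2],3),'F',np.round(s['wrist_force'],1),'w',round(s['width'],3))
    if t is not None: print('shift in tool axes',(R.T@(np.array(t)-s['tool_pos'])).round(4))
    if yaw is not None: print('turn',round(ya-yaw,4))
if __name__=='__main__':
    a=list(map(float,sys.argv[1:])); go(a[:3] if len(a)>2 else None,a[3] if len(a)>3 else None)
E
python3 go.py .5526 .129 .2 -.028
```

```text
t 0.1 tcp [0.2004 0.6439 0.2551] yaw_y 1.269 tilt [-0.001 -0.002] F [ 0.5 -0.7  0.3] w 0.996
shift in tool axes [-0.4893 -0.3868  0.0558]
turn 1.297
```

View pics/crop_top.png

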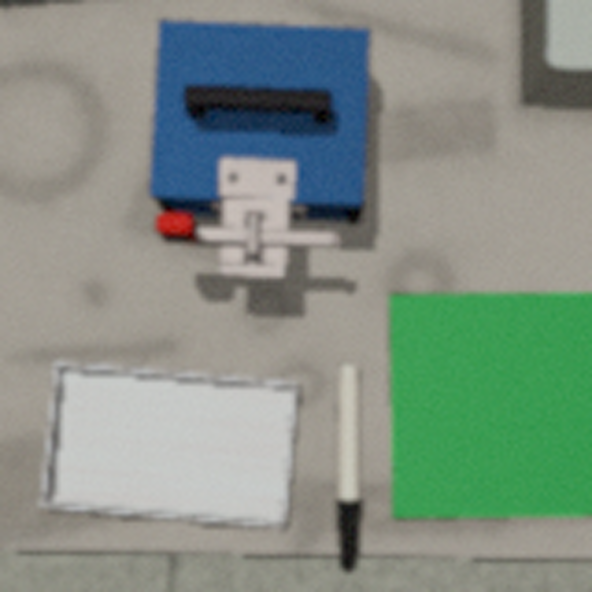

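View pics/crop_side.png

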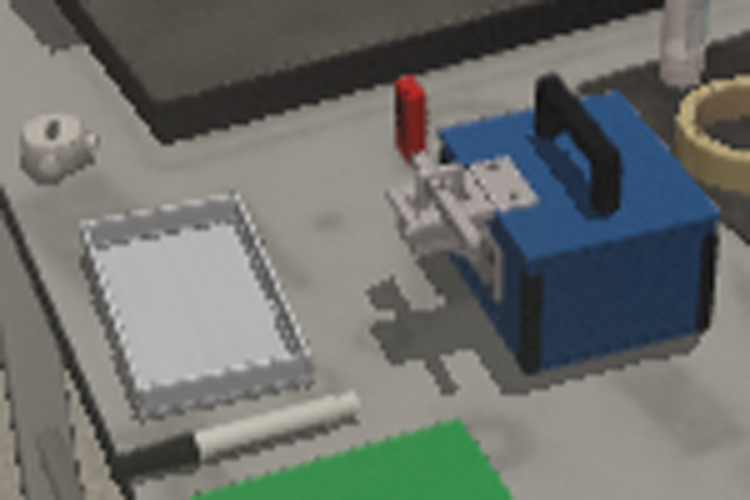

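Call:
servo_tool([
  [100,[0,0,0],0.12],
  [100,[0,0,0],0.12],
  [100,[0,0,0],0.12],
  [100,[0,0,0],0.12],
  [100,[0,0,0],0.12],
  [100,[0,0,0],0.12],
  [100,[0,0,0],0.12],
  [100,[0,0,0],0.12],
], newtons=40)

```text
time: 0.77
tool_pos: [0.1993, 0.6407, 0.2485]
tcp_rot: [1.897, 2.499, -0.02]
wrist_force: [-0.4, 0.2, 0.5]
width: 0.608
```

```bash
python3 go.py .5526 .129 .2 -.028
```

```text
t 0.77 tcp [0.1993 0.6407 0.2485] yaw_y 0.272 tilt [-0.004 -0.012] F [-0.4  0.2  0.5] w 0.608
shift in tool axes [-0.5873  0.2032  0.0532]
turn 0.3
```

Call:
servo_tool([
  [130,[-0.036,0.013,-0.001],0.1],
  [130,[-0.034,0.016,-0.001],0.1],
  [130,[-0.033,0.019,-0.001],0.1],
  [130,[-0.032,0.022,-0.001],0],
  [130,[-0.032,0.022,-0.001],0],
  [130,[-0.032,0.022,-0.001],0],
  [130,[-0.032,0.022,-0.001],0],
  [130,[-0.032,0.022,-0.001],0],
])

```text
time: 1.43
tool_pos: [0.3659, 0.3766, 0.252]
tcp_rot: [2.258, 2.177, -0.031]
wrist_force: [-0.9, 0.5, 0.7]
width: 0.493
```

```bash
python3 go.py .5526 .129 .2 -.028
```

```text
t 1.43 tcp [0.3659 0.3766 0.252 ] yaw_y -0.0365 tilt [-0.01  -0.017] F [-0.9  0.5  0.7] w 0.493
shift in tool axes [-0.2396  0.1961  0.0543]
turn -0.0085
```

Call:
servo_tool([
  [130,[-0.032,0.026,0.002],0],
  [130,[-0.032,0.026,0.002],0],
  [130,[-0.032,0.026,0.002],0],
  [130,[-0.032,0.026,0.002],0],
  [130,[-0.032,0.026,0.002],0],
  [130,[-0.032,0.026,0.002],0],
  [130,[-0.032,0.026,0.002],0],
  [130,[-0.015,0.014,0.002],0],
])

```text
time: 2.1
tool_pos: [0.5522, 0.1212, 0.2367]
tcp_rot: [2.258, 2.175, -0.033]
wrist_force: [0.3, -0.1, -0.3]
width: 0.49
```

```bash
python3 go.py .5526 .129 .15 -.028; python3 -c "
from h import *
cam('side','s1.png')"
```

```text
t 2.1 tcp [0.5522 0.1212 0.2367] yaw_y -0.0375 tilt [-0.011 -0.019] F [ 0.3 -0.1 -0.3] w 0.49
shift in tool axes [0.0094 0.001  0.0865]
turn -0.0095
```

View pics/s1.png

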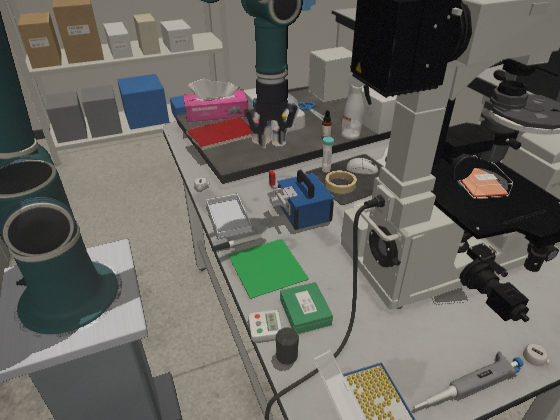

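Call:
servo_tool([
  [130,[0.005,0.001,0.012],-0.01],
  [130,[0.005,0.001,0.018],0],
  [130,[0,0,0.02],0],
  [130,[0,0,0.02],0],
  [130,[0,0,0.01],0],
  [130,[0,0,0.0],0],
  [130,[0,0,-0.001],0],
  [130,[0,0,-0.001],0],
])

```text
time: 2.82
tool_pos: [0.5521, 0.1296, 0.1489]
tcp_rot: [2.251, 2.188, -0.041]
wrist_force: [0.4, 0.6, -1.0]
width: 0.493
```

```bash
python3 go.py .5526 .129 .112 -.028; python3 -c "
from h import *
for n in ('side','top'):
  c=cam(n)
  p=c['pixels'][100:250,200:350,::-1] if n=='side' else c['pixels'][110:260,190:340,::-1]
  cv2.imwrite('pics/%s2.png'%n,cv2.resize(p,None,fx=3.7,fy=3.7,interpolation=2))"
```

```text
t 2.82 tcp [0.5521 0.1296 0.1489] yaw_y -0.0287 tilt [-0.017 -0.02 ] F [ 0.4  0.6 -1. ] w 0.493
shift in tool axes [0.0001 0.0012 0.0369]
turn -0.0007
```

View pics/side2.png

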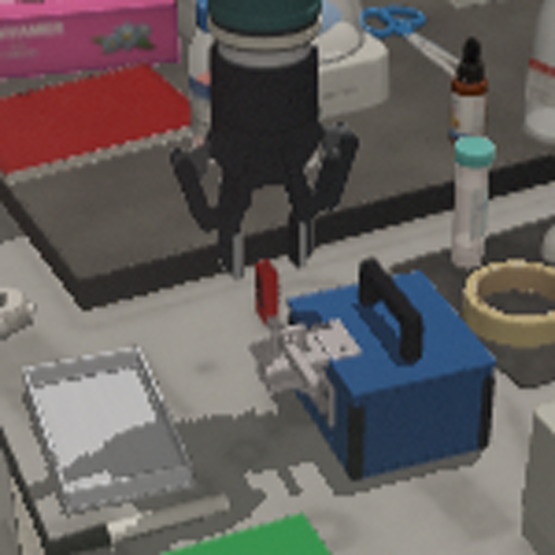

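View pics/top2.png

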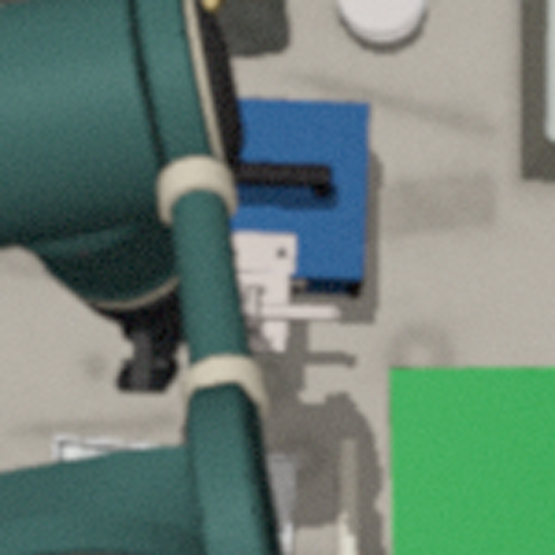

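Call:
servo_tool([
  [130,[0,0,0.012],0],
  [130,[0,0,0.012],0],
  [130,[0,0.001,0.008],0],
  [130,[0,0,0.0],0],
  [130,[0,0,-0.001],0],
  [130,[0,0,-0.001],0],
  [130,[0,0,-0.001],0],
  [130,[0,0,-0.001],0],
])

```text
time: 3.58
tool_pos: [0.556, 0.1294, 0.1221]
tcp_rot: [2.249, 2.184, -0.031]
wrist_force: [0.2, 0.2, 0.6]
width: 0.495
```

```bash
python3 go.py .5526 .129 .112 -.028
```

```text
t 3.58 tcp [0.556  0.1294 0.1221] yaw_y -0.0291 tilt [-0.009 -0.018] F [0.2 0.2 0.6] w 0.495
shift in tool axes [-0.0003 -0.0033  0.0101]
turn -0.0011
```

Call:
servo_tool([
  [130,[0,-0.003,0.01],0],
  [130,[0,-0.001,0.002],0],
  [130,[0,0,-0.0005],0],
  [130,[0,0,-0.0005],0],
  [130,[0,0,-0.0005],0],
  [130,[0,0,-0.0005],0],
  [130,[0,0,-0.0005],0],
  [130,[0,0,-0.0005],0],
])

```text
time: 4.25
tool_pos: [0.5522, 0.1294, 0.1134]
tcp_rot: [2.248, 2.183, -0.028]
wrist_force: [0.5, -0.1, 0.1]
width: 0.495
```

```bash
python3 go.py .5526 .129 .112 -.028
```

```text
t 4.25 tcp [0.5522 0.1294 0.1134] yaw_y -0.0291 tilt [-0.007 -0.018] F [ 0.5 -0.1  0.1] w 0.495
shift in tool axes [-0.0004  0.0005  0.0014]
turn -0.0011
```

Call:
servo_tool([
  [230,[0,0,-0.0005],0],
  [230,[0,0,-0.0005],0],
  [230,[0,0,-0.0005],0],
  [230,[0,0,-0.0005],0],
  [230,[0,0,-0.0005],0],
  [230,[0,0,-0.0005],0],
  [230,[0,0,-0.0005],0],
  [230,[0,0,-0.0005],0],
], newtons=40)

```text
time: 4.92
tool_pos: [0.5524, 0.1296, 0.1181]
tcp_rot: [2.248, 2.183, -0.027]
wrist_force: [0.5, -0.4, -1.0]
width: 0.134
```

```bash
python3 go.py .5526 .1894 .114 -.028
```

```text
t 4.92 tcp [0.5524 0.1296 0.1181] yaw_y -0.0292 tilt [-0.007 -0.018] F [ 0.5 -0.4 -1. ] w 0.134
shift in tool axes [ 0.0599 -0.0015  0.003 ]
turn -0.0012
```

```bash
python3 -c "
from m import *
for n in ('side',):
  c=cam(n);P=pts(c);rgb=c['pixels'].astype(int);R,G,B=rgb[...,0],rgb[...,1],rgb[...,2]
  p=c['pixels'][140:220,240:340,::-1] 
  cv2.imwrite('pics/%s3.png'%n,cv2.resize(p,None,fx=7,fy=7,interpolation=2))
  for q in (c,dict(np.load('side0.npz'))):
    R,G,B=q['pixels'].astype(int).transpose(2,0,1)
    mr=comp((R>G+60)&(R>B+60),(272,178),3);v,u=np.where(mr);print(u.min(),u.max(),v.min(),v.max(),v.max()-0)
"
```

```text
271 274 170 185 185
269 274 170 186 186
```

View pics/side3.png

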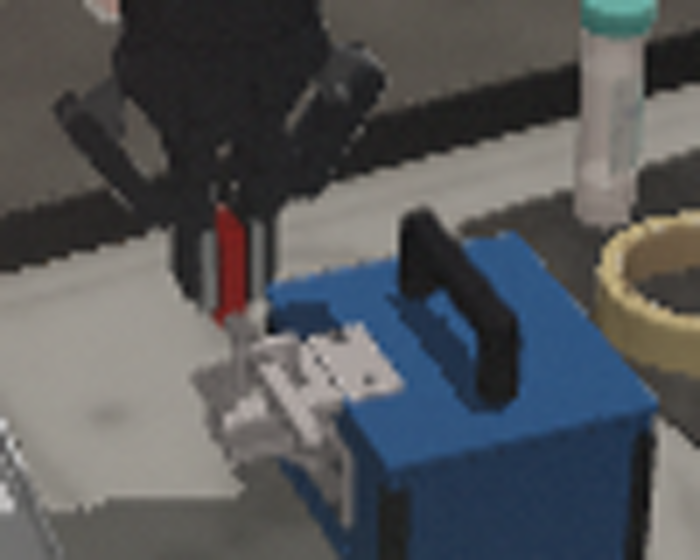

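Call:
servo_tool([
  [230,[0.008,0,0],0],
  [230,[0.008,0,0],0],
  [230,[0.008,0,0],0],
  [230,[0.008,0,0],0],
  [230,[0,0,0],0],
  [230,[0,0,0],0],
  [230,[0,0,0],0],
  [230,[0,0,0],0],
])

```text
time: 5.63
tool_pos: [0.5533, 0.1664, 0.1173]
tcp_rot: [2.246, 2.185, -0.027]
wrist_force: [0.4, 0.1, -0.6]
width: 0.136
```

```bash
python3 go.py .5535 .1996 .118 -.028
```

```text
t 5.63 tcp [0.5533 0.1664 0.1173] yaw_y -0.0275 tilt [-0.007 -0.017] F [ 0.4  0.1 -0.6] w 0.136
shift in tool axes [ 0.0331 -0.0007 -0.0012]
turn 0.0005
```

Call:
servo_tool([
  [230,[0.008,0,0],0],
  [230,[0.008,0,-0.0005],0],
  [230,[0.008,0,0],0],
  [230,[0.008,0,0],0],
  [230,[0.008,0,0],0],
  [230,[0.005,0,0],0],
  [230,[0,0,0],0],
  [230,[0,0,0],0],
])

```text
time: 6.3
tool_pos: [0.5547, 0.2166, 0.117]
tcp_rot: [2.247, 2.185, -0.026]
wrist_force: [-0.4, -0.5, -0.1]
width: 0.134
```

```bash
python3 go.py .42 .186 .17 -.068; python3 -c "
from m import *
c=cam('side')
cv2.imwrite('pics/side4.png',cv2.resize(c['pixels'][120:240,190:340,::-1],None,fx=5,fy=5,interpolation=2))
"
```

```text
t 6.3 tcp [0.5547 0.2166 0.117 ] yaw_y -0.0279 tilt [-0.007 -0.017] F [-0.4 -0.5 -0.1] w 0.134
shift in tool axes [-0.0352 -0.1342 -0.0516]
turn 0.0401
```

View pics/side4.png

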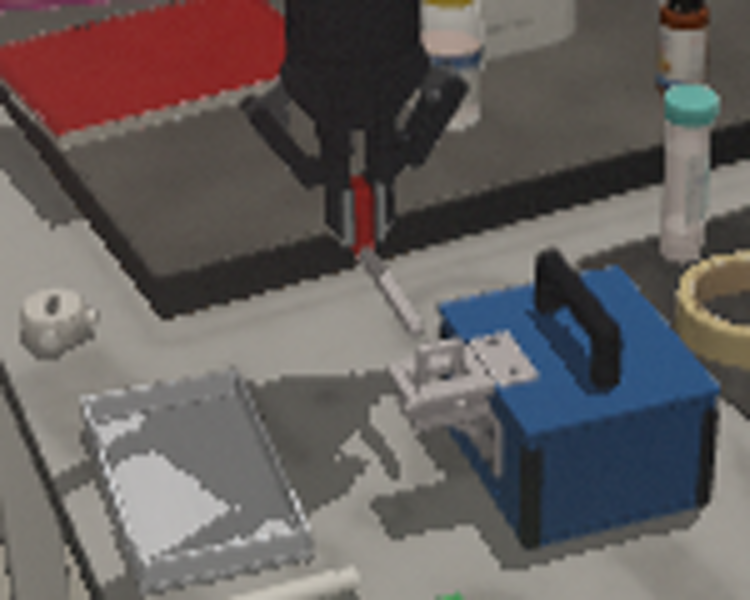

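Call:
servo_tool([
  [230,[0,-0.025,0],0],
  [230,[0,-0.025,0],0],
  [230,[0,-0.025,0],0],
  [230,[-0.012,-0.025,0],0.02],
  [230,[-0.012,-0.02,0],0.02],
  [230,[-0.01,0,0],0],
  [230,[0,0,0],0],
  [230,[0,0,0],0],
])

```text
time: 7.02
tool_pos: [0.43, 0.1836, 0.1177]
tcp_rot: [2.292, 2.134, -0.023]
wrist_force: [-0.2, -0.4, 0.0]
width: 0.141
```

```bash
python3 go.py .4266 .1805 .060 -.068
```

```text
t 7.02 tcp [0.43   0.1836 0.1177] yaw_y -0.0714 tilt [-0.004 -0.017] F [-0.2 -0.4  0. ] w 0.141
shift in tool axes [-0.0024 -0.003   0.0578]
turn -0.0034
```

Call:
servo_tool([
  [230,[-0.002,-0.003,0.01],0],
  [230,[0,0,0.012],0],
  [230,[0,0,0.012],0],
  [230,[0,0,0.012],0],
  [230,[0,0,0.009],0],
  [230,[0,0,0],0],
  [230,[0,0,0],0],
  [230,[0,0,0],0],
])

```text
time: 7.68
tool_pos: [0.4348, 0.1825, 0.0596]
tcp_rot: [2.293, 2.13, -0.012]
wrist_force: [-0.7, 0.3, -0.5]
width: 0.133
```

```bash
python3 go.py .4266 .1805 .040 -.068; python3 -c "
from m import *
c=cam('side')
cv2.imwrite('pics/side5.png',cv2.resize(c['pixels'][140:260,170:320,::-1],None,fx=5,fy=5,interpolation=2))
"
```

```text
t 7.68 tcp [0.4348 0.1825 0.0596] yaw_y -0.0735 tilt [ 0.003 -0.014] F [-0.7  0.3 -0.5] w 0.133
shift in tool axes [-0.0023 -0.0081  0.0196]
turn -0.0055
```

View pics/side5.png

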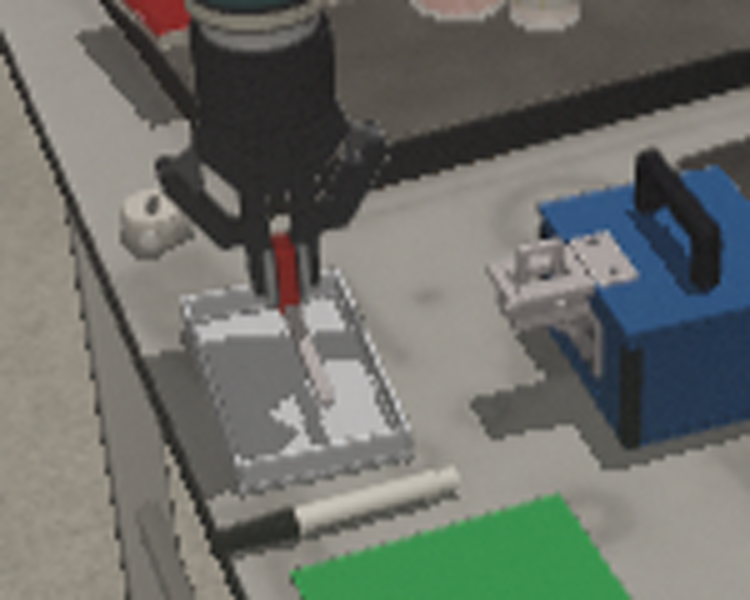

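Call:
servo_tool([
  [230,[-0.002,-0.008,0.006],0],
  [230,[0,-0.001,0.006],0],
  [230,[0,-0.001,0.003],0],
  [230,[0,0,0.0005],0],
  [230,[0,0,0.0005],0],
  [230,[0,0,0.0005],0],
  [230,[0,0,0.0005],0],
  [230,[0,0,0.0005],0],
])

```text
time: 8.4
tool_pos: [0.4254, 0.1818, 0.0429]
tcp_rot: [2.291, 2.129, -0.004]
wrist_force: [0.1, -0.2, 0.1]
width: 0.134
```

```bash
python3 go.py .4266 .1805 .037 -.068
```

```text
t 8.4 tcp [0.4254 0.1818 0.0429] yaw_y -0.073 tilt [ 0.008 -0.012] F [ 0.1 -0.2  0.1] w 0.134
shift in tool axes [-0.0011  0.0012  0.0059]
turn -0.005
```

Call:
servo_tool([
  [230,[0,0,0.002],0],
  [230,[0,0,0.001],0],
  [230,[0,0,0.001],0],
  [230,[0,0,0.001],0],
  [230,[0,0,0.001],0],
  [230,[0,0,0.0005],0],
  [230,[0,0,0.0005],0],
  [230,[0,0,0],0],
])

```text
time: 9.07
tool_pos: [0.4265, 0.182, 0.0375]
tcp_rot: [2.29, 2.129, -0.004]
wrist_force: [0.2, -0.4, 1.7]
width: 0.135
```

```bash
python3 go.py .4266 .1805 .037 -.068
```

```text
t 9.07 tcp [0.4265 0.182  0.0375] yaw_y -0.073 tilt [ 0.008 -0.013] F [ 0.2 -0.4  1.7] w 0.135
shift in tool axes [-0.0015  0.0002  0.0005]
turn -0.005
```

Call:
servo_tool([
  [230,[0,0,0.001],0],
  [230,[0,0,0.001],0],
  [230,[0,0,0.001],0],
  [170,[0,0,0],0],
  [170,[0,0,0],0],
  [170,[0,0,0],0],
  [170,[0,0,0],0],
  [170,[0,0,0],0],
])

```text
time: 9.73
tool_pos: [0.4274, 0.1823, 0.0371]
tcp_rot: [2.29, 2.129, -0.005]
wrist_force: [-0.5, 0.6, -1.1]
width: 0.333
```

```bash
python3 go.py .4266 .1805 .15 -.068;  python3 -c "
from m import *
c=cam('side')
cv2.imwrite('pics/side6.png',cv2.resize(c['pixels'][140:260,170:320,::-1],None,fx=5,fy=5,interpolation=2))
"
```

```text
t 9.73 tcp [0.4274 0.1823 0.0371] yaw_y -0.0731 tilt [ 0.008 -0.013] F [-0.5  0.6 -1.1] w 0.333
shift in tool axes [-0.0033  0.0004 -0.1128]
turn -0.0051
```

View pics/side6.png

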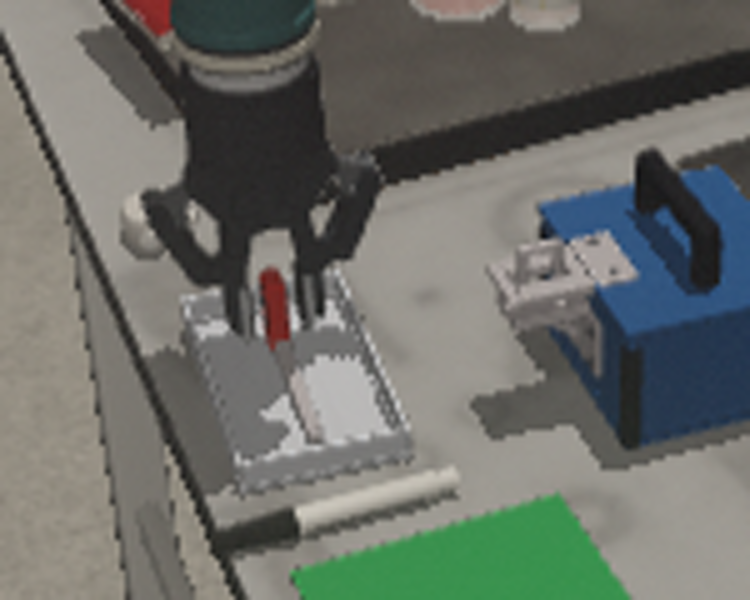

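Call:
servo_tool([
  [170,[0,0,-0.008],0],
  [170,[0,0,-0.015],0],
  [170,[0,0,-0.03],0],
  [170,[0,0,-0.03],0],
  [130,[0,0,-0.03],0],
  [130,[0,0,-0.03],0],
  [130,[0,0,-0.01],0],
  [130,[0,0,0],0],
])

```text
time: 10.45
tool_pos: [0.4232, 0.1833, 0.1967]
tcp_rot: [2.293, 2.131, -0.015]
wrist_force: [0.1, -0.1, -0.6]
width: 0.493
```

```bash
python3 go.py .6295 .0803 .19 -.028;  python3 -c "
from m import *
c=cam('side')
cv2.imwrite('pics/side7.png',cv2.resize(c['pixels'][140:260,170:320,::-1],None,fx=5,fy=5,interpolation=2))
"
```

```text
t 10.45 tcp [0.4232 0.1833 0.1967] yaw_y -0.0732 tilt [ 0.001 -0.015] F [ 0.1 -0.1 -0.6] w 0.493
shift in tool axes [-0.0875  0.2132  0.0084]
turn -0.0452
```

View pics/side7.png

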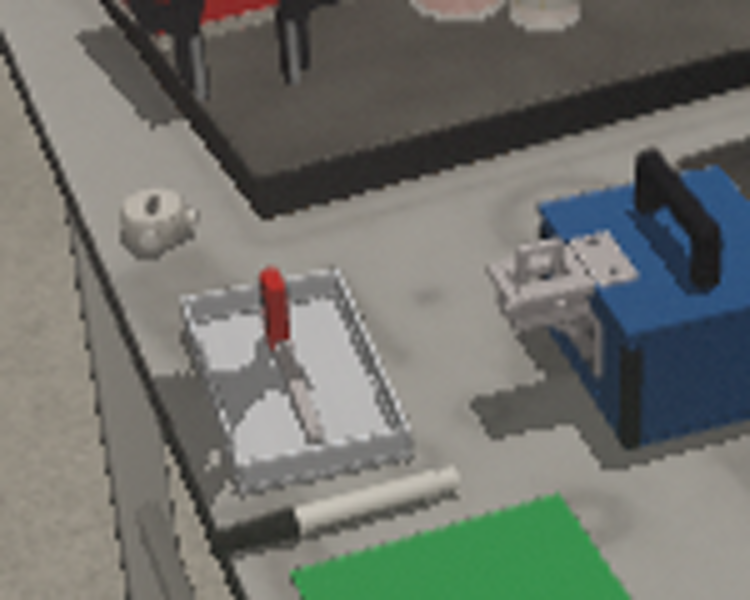

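Call:
servo_tool([
  [130,[-0.013,0.032,0],-0.045],
  [130,[-0.013,0.031,0],0],
  [130,[-0.013,0.031,0],0],
  [130,[-0.013,0.031,0],0],
  [130,[-0.013,0.031,0],0],
  [130,[-0.012,0.031,0],0],
  [130,[-0.004,0.017,0],0],
  [130,[0,0,0],0],
])

```text
time: 11.17
tool_pos: [0.6227, 0.0903, 0.1768]
tcp_rot: [-2.243, -2.195, 0.046]
wrist_force: [0.5, 0.2, 0.0]
width: 0.491
```

```bash
python3 go.py .6295 .0803 .15 -.028;  python3 -c "
from m import *
c=cam('top')
np.savez('top1.npz',**c)
cv2.imwrite('pics/top7.png',cv2.resize(c['pixels'][100:300,140:440,::-1],None,fx=2.6,fy=2.6,interpolation=2))
"
```

```text
t 11.17 tcp [0.6227 0.0903 0.1768] yaw_y -0.0222 tilt [-0.023 -0.018] F [0.5 0.2 0. ] w 0.491
shift in tool axes [-0.0093  0.0076  0.0268]
turn 0.0058
```

View pics/top7.png

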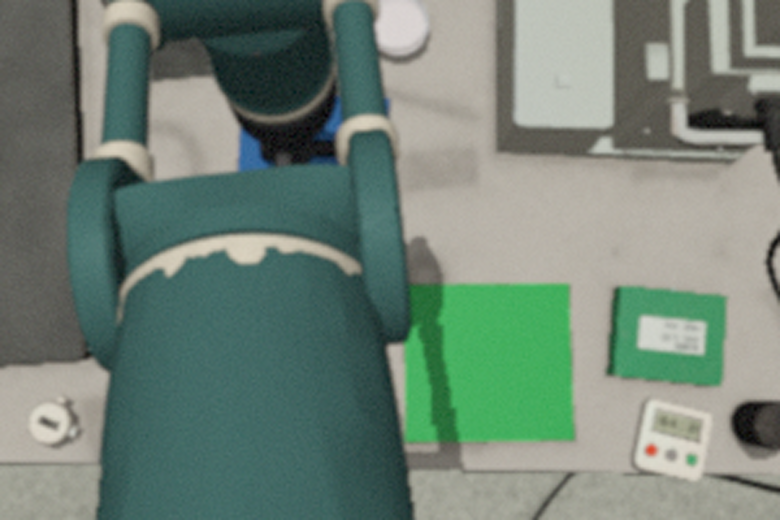

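Call:
servo_tool([
  [130,[-0.008,0.008,0],0.005],
  [130,[-0.002,0.001,0.008],0],
  [130,[0,0,0.01],0],
  [130,[0,0,0.01],0],
  [130,[0,0,0.005],0],
  [130,[0,0,0],0],
  [130,[0,0,0],0],
  [130,[0,0,0],0],
])

```text
time: 11.88
tool_pos: [0.6194, 0.0807, 0.1326]
tcp_rot: [-2.237, -2.184, 0.066]
wrist_force: [-0.6, 1.0, 0.5]
width: 0.493
```

```bash
python3 go.py .6295 .0803 .117 -.028; python3 -c "
from m import *
c=cam('side')
cv2.imwrite('pics/side8.png',cv2.resize(c['pixels'][120:240,230:380,::-1],None,fx=5,fy=5,interpolation=2))
"
```

```text
t 11.88 tcp [0.6194 0.0807 0.1326] yaw_y -0.0246 tilt [-0.04  -0.019] F [-0.6  1.   0.5] w 0.493
shift in tool axes [0.0001 0.0107 0.0151]
turn 0.0034
```

View pics/side8.png

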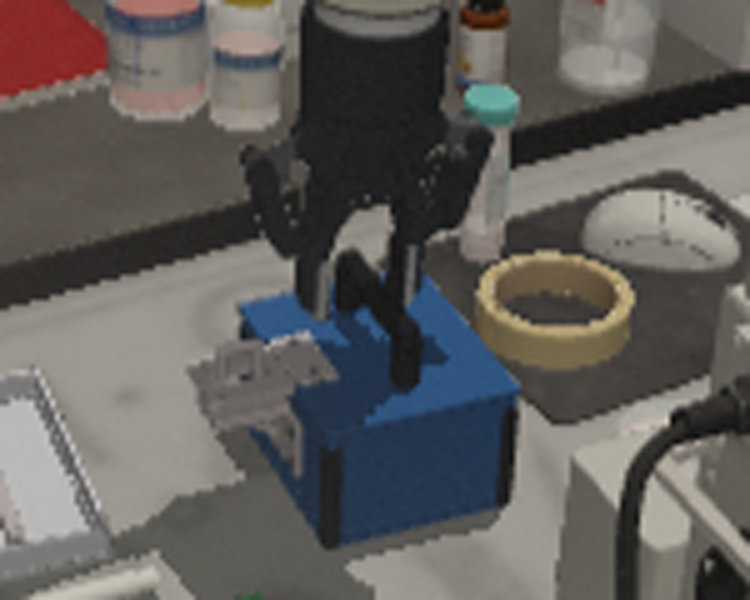

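Call:
servo_tool([
  [130,[0,0.01,0.003],0.003],
  [130,[0,0.002,0.005],0],
  [130,[0,0.001,0.004],0],
  [130,[0,0,0],0],
  [130,[0,0,0],0],
  [130,[0,0,0],0],
  [130,[0,0,0],0],
  [130,[0,0,0],0],
])

```text
time: 12.6
tool_pos: [0.6356, 0.0806, 0.1213]
tcp_rot: [-2.243, -2.183, 0.06]
wrist_force: [0.5, 0.5, 0.2]
width: 0.495
```

```bash
python3 go.py .6295 .0803 .117 -.028
```

```text
t 12.6 tcp [0.6356 0.0806 0.1213] yaw_y -0.0276 tilt [-0.035 -0.019] F [0.5 0.5 0.2] w 0.495
shift in tool axes [-0.0004 -0.0059  0.0045]
turn 0.0004
```

Call:
servo_tool([
  [130,[0,-0.005,0.003],0],
  [130,[0,0,0.001],0],
  [130,[0,0,0.0],0],
  [130,[0,0,0],0],
  [130,[0,0,0],0],
  [130,[0,0,0],0],
  [130,[0,0,0],0],
  [130,[0,0,0],0],
])

```text
time: 13.27
tool_pos: [0.6295, 0.0807, 0.1176]
tcp_rot: [-2.243, -2.183, 0.06]
wrist_force: [0.1, -0.3, -0.3]
width: 0.491
```

```bash
python3 go.py .6295 .0803 .117 -.028
```

```text
t 13.27 tcp [0.6295 0.0807 0.1176] yaw_y -0.0276 tilt [-0.035 -0.019] F [ 0.1 -0.3 -0.3] w 0.491
shift in tool axes [-0.0004 -0.      0.0006]
turn 0.0004
```

Call:
servo_tool([
  [230,[0,0,0],0],
  [230,[0,0,0],0],
  [230,[0,0,0],0],
  [230,[0,0,0],0],
  [230,[0,0,0],0],
  [230,[0,0,0],0],
  [230,[0,0,0],0],
  [230,[0,0,0],0],
], newtons=70)

```text
time: 13.93
tool_pos: [0.6302, 0.0807, 0.1183]
tcp_rot: [-2.243, -2.184, 0.058]
wrist_force: [-1.1, -0.8, -0.1]
width: 0.148
```

```bash
python3 go.py .6295 .0803 .217 -.028
```

```text
t 13.93 tcp [0.6302 0.0807 0.1183] yaw_y -0.0271 tilt [-0.033 -0.019] F [-1.1 -0.8 -0.1] w 0.148
shift in tool axes [-0.0024 -0.0039 -0.0986]
turn 0.0009
```

Call:
servo_tool([
  [230,[0,0,-0.005],0],
  [230,[0,0,-0.005],0],
  [230,[0,0,-0.005],0],
  [230,[0,0,0],0],
  [230,[0,0,0],0],
  [230,[0,0,0],0],
  [230,[0,0,0],0],
  [230,[0,0,0],0],
])

```text
time: 14.6
tool_pos: [0.6289, 0.0809, 0.132]
tcp_rot: [-2.242, -2.182, 0.063]
wrist_force: [0.6, 0.5, -2.9]
width: 0.147
```

```bash
python3 go.py .6295 .0803 .217 -.028
```

```text
t 14.6 tcp [0.6289 0.0809 0.132 ] yaw_y -0.0275 tilt [-0.038 -0.019] F [ 0.6  0.5 -2.9] w 0.147
shift in tool axes [-0.0023 -0.0026 -0.0849]
turn 0.0005
```

Lifted 14 mm, and the force reading matches the lid's weight. Continuing up.

Call:
servo_tool([
  [230,[0,0,-0.006],0],
  [230,[0,0,-0.006],0],
  [230,[0,0,-0.006],0],
  [230,[0,0,-0.006],0],
  [230,[0,0,-0.006],0],
  [230,[0,0,-0.001],0],
  [230,[0,0,-0.001],0],
  [230,[0,0,0],0],
])

```text
time: 15.27
tool_pos: [0.6303, 0.0816, 0.1682]
tcp_rot: [-2.242, -2.182, 0.063]
wrist_force: [0.2, -0.0, -3.1]
width: 0.149
```

```bash
python3 go.py .6295 .0803 .217 -.028; python3 -c "
from m import *
c=cam('side')
cv2.imwrite('pics/side9.png',cv2.resize(c['pixels'][100:240,210:380,::-1],None,fx=4.2,fy=4.2,interpolation=2))
"
```

```text
t 15.27 tcp [0.6303 0.0816 0.1682] yaw_y -0.0276 tilt [-0.037 -0.019] F [ 0.2 -0.  -3.1] w 0.149
shift in tool axes [-0.0023 -0.0026 -0.0487]
turn 0.0004
```

View pics/side9.png

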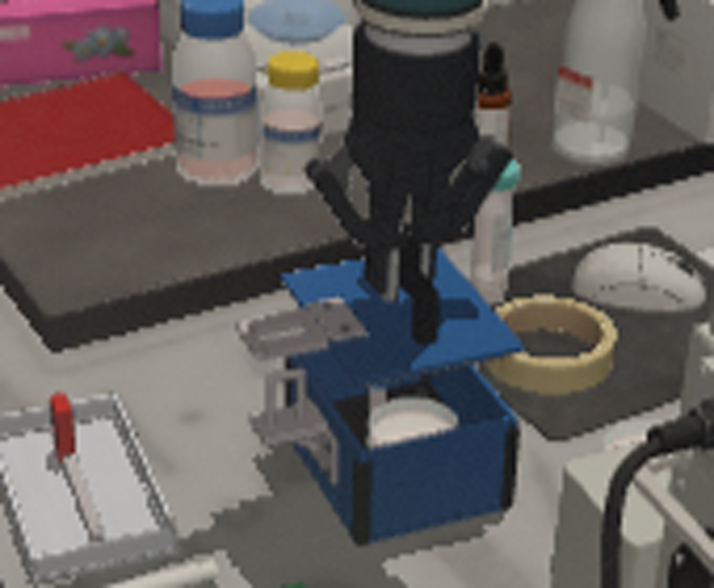

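Call:
servo_tool([
  [230,[0,0,-0.012],0],
  [230,[0,-0.01,-0.012],0],
  [230,[0,-0.02,-0.006],0],
  [230,[0,-0.025,0],0],
  [230,[0,-0.025,0],0],
  [230,[0,-0.025,0],0],
  [230,[0,-0.02,0],0],
  [230,[0,-0.01,0],0],
])

```text
time: 15.98
tool_pos: [0.4937, 0.0857, 0.2074]
tcp_rot: [-2.243, -2.181, 0.062]
wrist_force: [0.2, -0.1, -3.4]
width: 0.148
```

```bash
python3 go.py .454 -.0855 .15 .027
```

```text
t 15.98 tcp [0.4937 0.0857 0.2074] yaw_y -0.0287 tilt [-0.037 -0.019] F [ 0.2 -0.1 -3.4] w 0.148
shift in tool axes [-0.1711 -0.0327  0.0621]
turn -0.0557
```

Call:
servo_tool([
  [230,[-0.012,-0.005,0],-0.02],
  [230,[-0.022,-0.005,0],-0.02],
  [230,[-0.027,-0.005,0],-0.015],
  [230,[-0.027,-0.005,0],0],
  [230,[-0.027,-0.005,0],0],
  [230,[-0.027,-0.005,0],0],
  [230,[-0.02,0,0],0],
  [230,[-0.009,0,0],0],
])

```text
time: 16.65
tool_pos: [0.4664, -0.0895, 0.2173]
tcp_rot: [-2.174, -2.257, 0.052]
wrist_force: [1.2, -0.2, -3.2]
width: 0.15
```

```bash
python3 go.py .454 -.0855 .09 .027
```

```text
t 16.65 tcp [ 0.4664 -0.0895  0.2173] yaw_y 0.0375 tilt [-0.028 -0.019] F [ 1.2 -0.2 -3.2] w 0.15
shift in tool axes [ 0.0068 -0.0085  0.1275]
turn 0.0105
```

Call:
servo_tool([
  [230,[0.006,-0.008,0.01],0.01],
  [230,[0,0,0.02],0],
  [230,[0,0,0.025],0],
  [230,[0,0,0.025],0],
  [230,[0,0,0.02],0],
  [230,[0,0,0.01],0],
  [230,[0,0,0],0],
  [230,[0,0,0],0],
])

```text
time: 17.32
tool_pos: [0.4622, -0.0888, 0.1102]
tcp_rot: [2.196, 2.242, -0.04]
wrist_force: [-0.5, -0.1, -2.1]
width: 0.146
```

```bash
python3 go.py .454 -.0855 .056 .027; python3 -c "
from m import *
c=cam('side')
cv2.imwrite('pics/side10.png',cv2.resize(c['pixels'][150:330,190:360,::-1],None,fx=3.3,fy=3.3,interpolation=2))
"
```

```text
t 17.32 tcp [ 0.4622 -0.0888  0.1102] yaw_y 0.0204 tilt [-0.016 -0.02 ] F [-0.5 -0.1 -2.1] w 0.146
shift in tool axes [ 0.0046 -0.0072  0.0543]
turn -0.0066
```

View pics/side10.png

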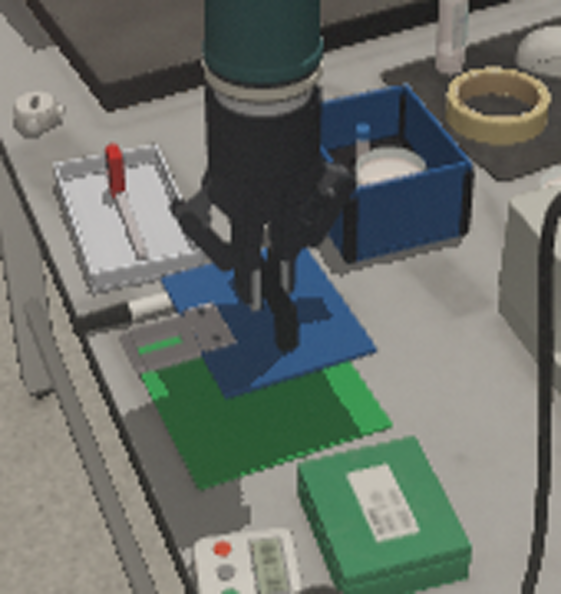

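Call:
servo_tool([
  [230,[0.004,-0.007,0.008],-0.006],
  [230,[0,-0.001,0.01],0],
  [230,[0,-0.001,0.01],0],
  [230,[0,-0.001,0.008],0],
  [230,[0,0,0.004],0],
  [230,[0,0,0.001],0],
  [230,[0,0,0],0],
  [230,[0,0,0],0],
])

```text
time: 18.03
tool_pos: [0.4542, -0.086, 0.0698]
tcp_rot: [2.184, 2.245, -0.033]
wrist_force: [0.0, -0.5, -3.0]
width: 0.15
```

```bash
python3 go.py .454 -.0855 .0543 .027
```

```text
t 18.03 tcp [ 0.4542 -0.086   0.0698] yaw_y 0.0276 tilt [-0.007 -0.022] F [ 0.  -0.5 -3. ] w 0.15
shift in tool axes [ 0.0008 -0.0001  0.0154]
turn 0.0006
```

Call:
servo_tool([
  [230,[0,0,0.004],0],
  [230,[0,0,0.003],0],
  [230,[0,0,0.002],0],
  [230,[0,0,0.001],0],
  [230,[0,0,0.0005],0],
  [230,[0,0,0.0005],0],
  [230,[0,0,0.0005],0],
  [230,[0,0,0],0],
])

```text
time: 18.7
tool_pos: [0.4556, -0.0867, 0.0582]
tcp_rot: [2.182, 2.243, -0.03]
wrist_force: [-0.3, 1.1, -2.9]
width: 0.152
```

```bash
python3 go.py .454 -.0855 .0543 .027
```

```text
t 18.7 tcp [ 0.4556 -0.0867  0.0582] yaw_y 0.0274 tilt [-0.005 -0.022] F [-0.3  1.1 -2.9] w 0.152
shift in tool axes [ 0.0013 -0.0016  0.0039]
turn 0.0004
```

Call:
servo_tool([
  [230,[0,0,0.001],0],
  [230,[0,0,0.001],0],
  [230,[0,0,0.001],0],
  [230,[0,0,0.001],0],
  [230,[0,0,0.001],0],
  [230,[0,0,0.0005],0],
  [230,[0,0,0.0005],0],
  [230,[0,0,0],0],
])

```text
time: 19.37
tool_pos: [0.4566, -0.087, 0.0542]
tcp_rot: [2.182, 2.243, -0.03]
wrist_force: [-2.5, 0.5, 2.5]
width: 0.149
```

```bash
python3 go.py .454 -.0855 .0543 .027
```

```text
t 19.37 tcp [ 0.4566 -0.087   0.0542] yaw_y 0.0275 tilt [-0.004 -0.023] F [-2.5  0.5  2.5] w 0.149
shift in tool axes [ 0.0015 -0.0026 -0.0001]
turn 0.0005
```

Contact: the vertical force went from -3 to +2.5 N. Press slightly and release.

Call:
servo_tool([
  [230,[0,0,0.001],0],
  [230,[0,0,0.001],0],
  [160,[0,0,0],0],
  [160,[0,0,0],0],
  [160,[0,0,0],0],
  [160,[0,0,0],0],
  [150,[0,0,0],0],
  [150,[0,0,0],0],
], newtons=30)

```text
time: 20.03
tool_pos: [0.459, -0.0876, 0.0541]
tcp_rot: [2.179, 2.239, -0.026]
wrist_force: [-0.3, -0.4, -0.2]
width: 0.413
```

```bash
python3 go.py .454 -.0855 .2 .027; python3 -c "
from m import *
c=cam('side')
cv2.imwrite('pics/side11.png',cv2.resize(c['pixels'][150:330,190:360,::-1],None,fx=3.3,fy=3.3,interpolation=2))
"
```

```text
t 20.03 tcp [ 0.459  -0.0876  0.0541] yaw_y 0.0275 tilt [ 0.001 -0.024] F [-0.3 -0.4 -0.2] w 0.413
shift in tool axes [-0.0013 -0.0049 -0.1459]
turn 0.0005
```

View pics/side11.png

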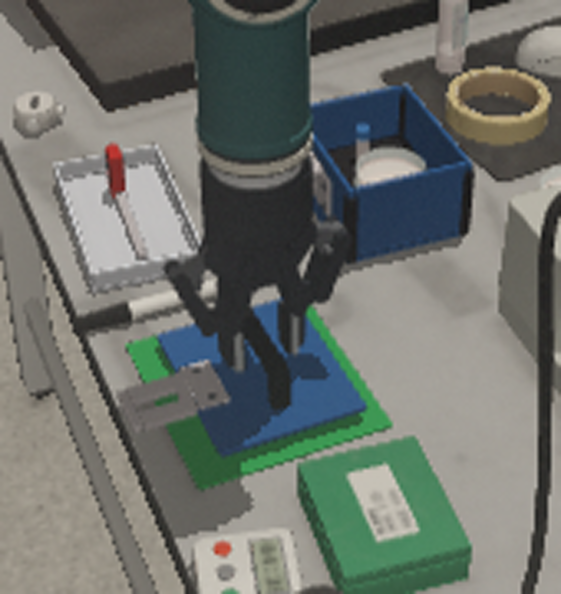

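Call:
servo_tool([
  [140,[0,-0.002,-0.008],0],
  [140,[0,0,-0.015],0],
  [140,[0,0,-0.025],0],
  [140,[0,0,-0.03],0],
  [140,[0,0,-0.03],0],
  [140,[0,0,-0.03],0],
  [140,[0,0,-0.02],0],
  [140,[0,0,0],0],
])

```text
time: 20.75
tool_pos: [0.4528, -0.083, 0.2192]
tcp_rot: [2.184, 2.244, -0.032]
wrist_force: [0.9, 0.3, -0.1]
width: 0.446
```

Call:
servo_tool([
  [140,[0.03,0,-0.01],0],
  [140,[0.035,0,-0.01],0],
  [140,[0.035,0,0],0],
  [140,[0.035,0,0],0],
  [140,[0.035,0,0],0],
  [140,[0.035,0,0],0],
  [140,[0.035,0,0],0],
  [140,[0.03,0,0],0],
])

```text
time: 21.42
tool_pos: [0.4454, 0.1914, 0.235]
tcp_rot: [2.193, 2.224, -0.028]
wrist_force: [1.4, -0.4, 0.2]
width: 0.45
```

Call:
servo_tool([
  [140,[0.03,0,0],0],
  [140,[0.035,0,0],0],
  [140,[0.035,0,0],0],
  [140,[0.035,0,0],0],
  [140,[0.035,0,0],0],
  [140,[0.02,0,0],0],
  [140,[0,0,0],0],
  [140,[0,0,0],0],
])

```text
time: 22.08
tool_pos: [0.4351, 0.3946, 0.2227]
tcp_rot: [2.186, 2.235, -0.041]
wrist_force: [-0.1, -1.2, -0.7]
width: 0.452
```

```bash
python3 go.py; python3 - <<'E'
from m import *
for n in('top','side'):
    c=cam(n,n+'12.png');P=pts(c);hsv=cv2.cvtColor(c['pixels'],cv2.COLOR_RGB2HSV);R,G,B=c['pixels'].astype(int).transpose(2,0,1)
    mb=comp((hsv[...,0]>100)&(hsv[...,0]<125)&(hsv[...,1]>120)&(hsv[...,2]>40)&(P[...,2]<.03),(328,239) if n=='top' else (265,265),100)
    print(n,'lid',rect(c,mb,.017)[0],'plate z',np.percentile(P[mb][:,2],[5,50,95]).round(4))
    q=P[mb];A=np.c_[q[:,:2],np.ones(len(q))];print('slope',np.linalg.lstsq(A,q[:,2],rcond=None)[0][:2])
    mr=comp((R>G+60)&(R>B+60),(228,230) if n=='top' else (225,205),3);print('red',np.median(P[mr],0).round(3),P[mr][:,2].max())
E
```

```text
t 22.08 tcp [0.4351 0.3946 0.2227] yaw_y 0.0223 tilt [-0.007 -0.029] F [-0.1 -1.2 -0.7] w 0.452
top lid ((457.27069091796875, -85.666015625), (109.408447265625, 129.29437255859375), 0.8762348890304565) plate z [0.0152 0.0179 0.0206]
slope [0.00044095 0.00045466]
red [0.427 0.18  0.05 ] 0.052658779747608235
side lid ((455.959716796875, -89.16465759277344), (112.57671356201172, 132.9682159423828), 1.7329039573669434) plate z [0.0153 0.0176 0.0199]
slope [0.00075828 0.00213468]
red [0.425 0.172 0.04 ] 0.05126061734058064
```

View pics/top12.png

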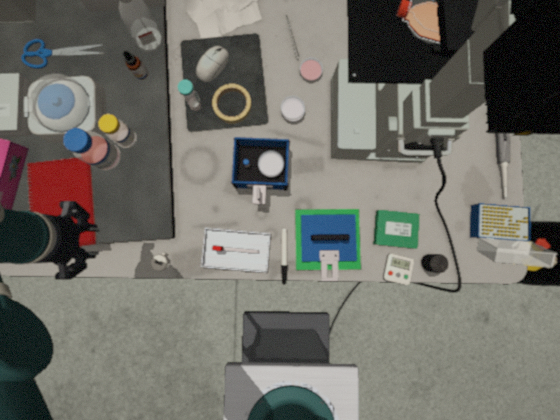

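View pics/side12.png

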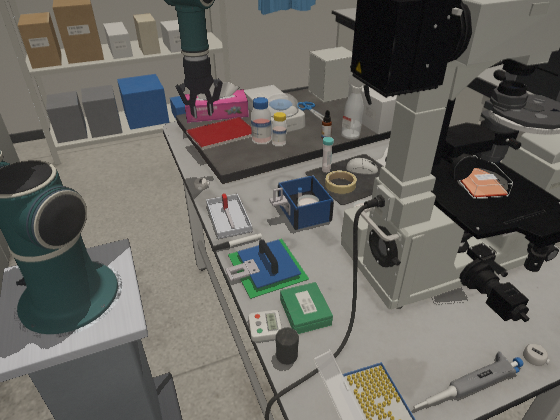

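The lid lies flat on the mat at (328,239) in the top view. The pin is inside the tray at (235,249), and the bystanders have not moved. The arm is clear.

```bash
python3 -c "
from workcell import bot
print(bot.finish_job())"
```

```text
the job is handed in; nothing more can be done
None
```

The case is open and the job is handed in at about 22 s of the 58 s allowed; no verdict was reported.

- **Pin:** I drew it about 87 mm sideways out of the staple with the lid still seated. I lowered it to contact in the tray and released it. The last pictures show it lying along the tray, with both ends inside the walls. The paddle top reads about 52 mm above the bench, so its centre is roughly 29 mm up, against the 45 mm limit.
- **Lid:** I lifted it straight up, drew it back and set it down on the mat, handle up. Its centre is about 3 mm from the mat's centre in both views. The plate slope is at most 0.002 rad, and its top is about 18 mm above the bench, which matches lying flat on the mat.
- **Bystanders:** The marker, timer and counter look unmoved in the pictures; I did not measure their positions.
- **Arm:** It stands clear of everything, with only noise of about 1 N on the wrist.
- **Disagreements:** The two views differ by about 3.5 mm on the lid's y position. While moving, the tool tilted by up to 0.04 rad and drifted a few millimetres. I corrected the drift before each grasp and placing, but the tilt could not be corrected with these moves.

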